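# Press a hub cap home with the swing-arm press

## Robot

A 7-joint arm with a two-finger parallel gripper is mounted at the origin on the work surface. World frame = base frame: x ahead of the robot, y to its left, z up, the work surface at z = 0. Lengths are in mm, angles in rad, forces in N, time in s.
With the tool pointing down it reaches from about 425 to 800 mm from the base axis. Payload 8.3 kg.
Tool frame: the origin (TCP) lies on the centre line of the jaws, within the pads' length; the fingertips stand 25 mm ahead of it and the grasp point (between the pads) lies 6 mm ahead of it; z points along the fingers, x is the direction in which the jaws open and shut, and the axes are right-handed (so a half turn about z gives the same grasp; the last joint's range is limited). The gripper opens to 85 mm and grips with 20 to 120 N. Pads are 22 mm wide; open, the fingers measure 114 mm over their backs; the gripper's body (76 mm by 85 mm) begins 54 mm behind the grasp point. The pads swing forward as they close: fully open they stand 13 mm farther back than shut.
Start: joints at [1.121, 0.383, 0.016, 1.37, -0.006, 1.388, -0.046], TCP at [235.801, -578.794, 256.279] pointing down, gripper open.
Joint ranges: [-2.95, 2.95], [-0.25, 2.06], [-1.52, 1.56], [0.18, 2.33], [-1.44, 4.58], [0.02, 2.06], [-3.01, 3.01]. Speed limits (rad/s): [2.39, 2.39, 3.01, 3.01, 3.14, 3.14, 3.14].

## Interface

Orientations are given as a 3x3 rotation matrix whose columns are the frame's x, y, z axes.
In Python, from rig import manip, eyes gives the robot as it stands.
- The arm moves only by the tool jog_arm, never from a script. Its argument "plan" is a list of rows, each a list of 3 entries, a list of its own where there are three numbers: the opening, from 0 (shut) to 1 (fully open), then the shift along the tool's x, y, z scaled (see below), then the turn about the tool's z scaled (see below). In form: [[claw, [dx, dy, dz], yaw], ...]. A call has 1 to 5 rows; each row is the pose to reach, as a shift and turn from the pose commanded when the call began, along the tool's axes at that moment; what a row does not reach only later rows make up. The controller multiplies each number of a shift by 200 mm and each number of a turn by 60 degrees. A row lasts 1/10 s, in which the tool goes at most 50 mm and 8.59 degrees, less where a joint would pass 70% of its speed; a pose out of reach is approached as far as the arm can. A call with a number of a shift or a turn outside -1 to 1 is refused whole. A call with a gripper value outside its range is refused whole. The fingers move at their own pace and stop on an object; "grip_force" is the grip in N (left out, the last holds). Time passes only in rows, so rows that repeat a pose let the fingers close. It gives the time, the measured TCP pose, the force and the opening at its end, in the units of the state.
- manip.sense(): the state, without advancing time (a new reading comes with each control period).
- eyes.camera(name): name is "side" or "top"; returns a dict with "frame" (420x560x3 uint8, red, green, blue), "range_z" (420x560 float32, mm along the optical axis (not along the pixel's ray), 0 where there is no reading), "camera_matrix" (3x3 intrinsics, pixels), "dist" ([k1, k2, p1, p2, k3] as OpenCV has them; the pictures are not rectified), "camera_from_world" (4x4, takes a point from world to camera coordinates). Camera axes: x right, y down, z forward; pixel columns grow to the right and rows downward; lengths in mm; the calibration is good to about 2 mm. A picture is of the moment at which its call begins.
- manip.sign_off(): hands the job in, once; it reports no verdict.
The state is a dict: "t": time; "qpos": joint angles; "joint_vel": joint speeds; "tau": joint torques, N m; "tool_pos": TCP position; "tcp_rot": TCP orientation; "ft_force": force on the tool from outside, world axes, zero at the start; "moment": the same for the moment, N m; "width": opening from 0.0 (shut) to 1.0 (fully open).
Only numpy, scipy, OpenCV 4.12 (cv2) and the standard library are available. Lean on these libraries where they do the work, as an engineer would, in place of code of your own. Each camera call takes 0.05 s, during which the arm holds its last target. There are 200 camera calls.

## Task

Swing the bench press's arm round until its plunger stands squarely over the steel cap of the hub in the holder, and press the plunger's head all the way down to its stop, firmly but without ramming it, so that the cap goes fully home flush with the hub. Then let the plunger spring back up and swing the arm back the way it came until it rests against its parking stop. Do not touch the cap with the gripper and leave the other things on the bench where they are.

Things in the scene. Friction and masses are not known exactly. Their poses are not given: they have to be found in the camera images.
- press: Grey bench press standing fixed on the table: round foot 150 mm in diameter with a steel column 42 mm in diameter, 155 mm tall. Origin on the column's axis at table level; z up along the column. The swing arm turns about this axis.
- swingarm (a joint): Angle of the swing arm about the column (rad), 0 to 2.1. 0 = against the parking stop, where the arm points along +y of the press; it grows anticlockwise seen from above; near 1.57 it points along -x of the press, over the hub. Grey bar 34 mm wide, 30 mm high, 150 mm long, mid-height 175 mm. The hinge is stiff (2 N at the hand post) and stays where left.
- lamp_edge (a point): Middle of the lower outer edge of the small grey work lamp fixed on the arm, 312 mm above the table: 42 mm wide, 22 mm thick, 112 mm long, from 60 to 172 mm from the column's axis. It turns with the arm and hangs over the column side of the plunger, so a vertical gripper cannot reach the plunger's head.
- grip_post (a point): Centre of the top of the arm's hand post: an upright black rubber-covered round post, 24 mm in diameter, top 248 mm above the table, reaching down to the flat ear that carries it (ear top at 183 mm). It stands 90 mm out along the arm from the column's axis and 100 mm to the side that leads when the arm swings from its parking stop towards the hub.
- plunger: Spring plunger at the arm's end: steel rod, round nose below, black mushroom head on top (50 mm across, 14 mm thick). It leans 35 degrees from vertical, top outwards from the column. Origin at the nose's tip; z runs up its axis; head top at z = 89 mm. Slides 22.5 mm along -z and springs back (spring 3 to 8 N, cap 4 N more). Nose 143 mm above the table at rest, 125 mm at the stop.
- plunger_top (a point): Centre of the flat top of the plunger's head, 216 mm above the table at rest. Press here, along the plunger's axis.
- plunger_nose (a point): Lowest point of the plunger's nose, on its axis; 138 mm from the column's axis at rest.
- hub: Aluminium bicycle hub, 100 mm long, flanges 60 to 74 mm across, fixed in a grey holder, upper end facing up and outwards, leaning 35 degrees like the plunger. Origin on the press column's axis at table level (not in the hub itself); -x points from the column to the hub, z up; the hub's upper rim centre is 125 mm along -x and 125 mm high. Arm squarely over: nose at y = 0 in this frame.
- cap: Round steel cap in the hub's upper end, 38 mm in diameter, standing 12 mm proud of the rim at the start. It slides stiffly into the hub along its own axis. Origin at the centre of its outer face; z points outwards along its axis.
- cap_face (a point): Centre of the cap's outer face; 135 mm above the table at the start, 125 mm when fully home (flush with the hub's rim).
- oil_bottle: Bystander: white bottle, 52 mm in diameter, 130 mm tall, upright; origin under its centre.
- grease_jar: Bystander: white jar with black lid, 66 mm in diameter, 65 mm tall, standing under the parked arm; origin under its centre.
- wrench: Bystander: steel wrench 190 mm long, lying flat along its x; origin under its middle.
- hammer: Bystander: hammer 260 mm long, lying along its x; origin under its middle.
- bin_red: Bystander: open red bin 200 x 130 mm, 75 mm high; origin under its centre.
- tube: Bystander: upright cardboard tube, 64 mm in diameter, 170 mm tall; origin under its centre.
- parts_box: Bystander: clear divided box 160 x 110 mm, 40 mm high; origin under its centre.
Mind the look-alikes: they are no part of the job. What is meant by the hub is not green, and is the smaller of those in its own colour.

How it is judged (in metres and radians):
On the way, in this order (a step that is already met when the one before it is completed fails the run):
1. the arm is swung so that the plunger stands squarely over the cap (nose within 6 mm sideways of the hub's centre line) (y of plunger_nose in the frame of hub between -0.006 and 0.006 m and x of plunger_nose in the frame of hub below -0.1 m), for 0.2 s.
2. the plunger is down to its stop (nose within 2.0 mm in height) squarely over the hub, and the cap is home (all of step 1 and z of plunger_nose in the frame of hub below 0.127 m and z of cap_face in the frame of hub below 0.1268 m), for 0.1 s.
At the end, for the whole second after the job is handed in: The cap is home (face at most 1.8 mm in height above flush), the plunger is back up (nose at least 140.5 mm above the table), and the arm is at rest against its parking stop (joint below 0.05 rad) (z of cap_face in the frame of hub below 0.1268 m and z of plunger_nose in the frame of hub above 0.1405 m and value of joint swingarm below 0.05 rad and velocity of joint swingarm between -0.05 and 0.05 rad/s); the robot touches nothing.
It fails at once if the plunger is rammed: more than 80 N between the robot and the plunger (contact force between any of the arm, the fingers and plunger above 80 N).
It fails at once if the gripper touches the cap (contact force between any of the fingers, the arm and cap above 0.5 N).
It fails at once if another thing on the bench is moved more than 30 mm (distance of any of oil_bottle, grease_jar, wrench, hammer, bin_red, tube, parts_box from where it was at the start of the episode above 0.03 m).
It also fails if it takes over 72 s, if anything falls off the work surface, if the arm or the gripper's body presses on something with over 40 N, if the wrist force passes 120 N, or if a joint passes its speed limit or range.

## Working session

There is one attempt and no reset: what is moved stays moved. The work goes in short steps, Python scripts to look and compute and a tool call to move; the robot and the scene stay as the last step left them, time stands still between calls to the robot, and variables do not carry over. Pictures are saved under pics/ and viewed, about 8 in all and at most 12, crops included, and the job is handed in when it is done.

Besides the shell and the picture viewer there is one more tool, called after "Request:" in YAML: its name, and indented under it one key for each argument. jog_arm: Moves the arm, as the interface text tells. Shifts and turns lie within -1 to 1; 1 stands for 200 mm of shift or 60 degrees of turn. Its arguments: {"type":"object","properties":{"plan":{"type":"array"},"grip_force":{"type":"number"}},"required":["plan"]}

```bash
mkdir -p pics; cat > h.py <<'E'
import numpy as np, cv2
from rig import manip, eyes
def shot(n,save=None):
    c=eyes.camera(n)
    if save: cv2.imwrite('pics/'+save,c['frame'][:,:,::-1])
    return c
def world(c,u,v,z=None):
    "pixel -> world point from depth, or on plane z"
    u=np.atleast_1d(u).astype(float);v=np.atleast_1d(v).astype(float)
    p=cv2.undistortPoints(np.stack([u,v],1)[:,None],c['camera_matrix'],np.array(c['dist']))[:,0]
    r=np.c_[p,np.ones(len(p))];T=np.linalg.inv(c['camera_from_world'])
    if z is None:
        d=c['range_z'][v.astype(int),u.astype(int)];return (r*d[:,None])@T[:3,:3].T+T[:3,3]
    w=r@T[:3,:3].T;o=T[:3,3];return o+w*((z-o[2])/w[:,2])[:,None]
def pix(c,P):
    T=c['camera_from_world'];rv=cv2.Rodrigues(T[:3,:3])[0]
    return cv2.projectPoints(np.atleast_2d(P).astype(float),rv,T[:3,3].copy(),c['camera_matrix'],np.array(c['dist']))[0][:,0]
E
python3 - <<'E'
from h import *
a=shot('side','s0.png');b=shot('top','t0.png')
for c in(a,b):
    T=np.linalg.inv(c['camera_from_world']);print(T.round(3))
s=manip.sense();print(s['t'],s['tcp_rot'],s['ft_force'],s['width'])
E
```

```text
[[-9.520000e-01 -1.700000e-01  2.570000e-01  1.654130e+02]
 [-3.070000e-01  5.500000e-01 -7.770000e-01  1.207615e+03]
 [-9.000000e-03 -8.180000e-01 -5.750000e-01  1.066309e+03]
 [ 0.000000e+00  0.000000e+00  0.000000e+00  1.000000e+00]]
[[ 2.600000e-02 -9.830000e-01  1.840000e-01  3.610020e+02]
 [-1.000000e+00 -2.600000e-02  1.000000e-03  9.400000e-01]
 [ 4.000000e-03 -1.840000e-01 -9.830000e-01  1.393008e+03]
 [ 0.000000e+00  0.000000e+00  0.000000e+00  1.000000e+00]]
0.1 [[ 3.77308310e-01 -9.26087435e-01 -7.08781962e-04]
 [-9.26085911e-01 -3.77308975e-01  1.68036333e-03]
 [-1.82359316e-03  2.23779415e-05 -9.99998337e-01]] [ 0.33237436  0.04325335 -0.50956099] 0.9999004496152484
```

View pics/s0.png

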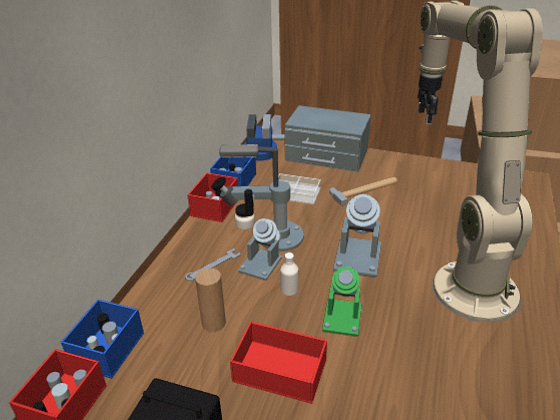

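View pics/t0.png

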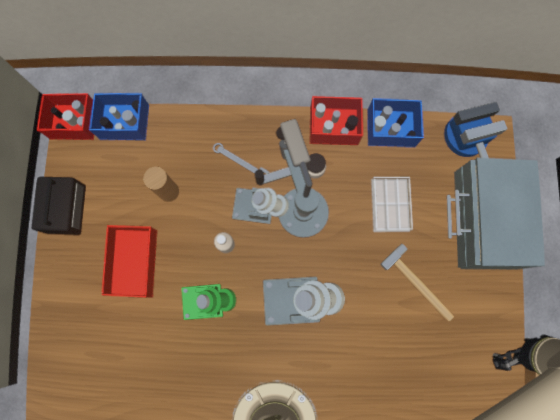

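Top view: press column at about (303,205), with the parked arm and lamp pointing up-left to (292,143) and the hand post at (260,177). 

Hub candidates in the top view:
- small grey at (265,200)
- large grey at (313,300)
- green at (205,300)

I choose the small grey one at (265,200), which is beside the press. Next I'll measure it and check it in a crop.

```bash
cat > m.py <<'E'
from h import *
def cloud(c):
    v,u=np.mgrid[0:420,0:560];P=world(c,u.ravel(),v.ravel());ok=c['range_z'].ravel()>0
    return P,ok,u.ravel(),v.ravel()
def lamp(c,show=True):
    P,ok,u,v=cloud(c)
    m=ok&(abs(P[:,2]-334)<8)&(P[:,0]>450)&(P[:,0]<950)&(abs(P[:,1])<330)
    r=cv2.minAreaRect(P[m,:2].astype(np.float32));return m.sum(),r,P[m].mean(0)
E
python3 - <<'E'
from m import *
for n in('top','side'):
    c=shot(n)
    P,ok,u,v=cloud(c)
    print(n,'lamp',lamp(c))
    print('box',cv2.boxPoints(lamp(c)[1]).round(1).tolist())
    f=c['frame'].reshape(-1,3).astype(int)
    roi=ok&(P[:,0]>450)&(P[:,0]<950)&(abs(P[:,1])<330)
    dark=f.max(1)<60
    m=roi&dark&(abs(P[:,2]-248)<6)
    print('post',m.sum(),P[m].mean(0),P[m].min(0),P[m].max(0))
    m=roi&dark&(abs(P[:,2]-212)<16);print('dark210',m.sum(),P[m].mean(0),P[m].min(0),P[m].max(0))
    if n=='top':
        x=cv2.resize(c['frame'][110:250,200:360],(800,700),interpolation=cv2.INTER_CUBIC)[:600]
        cv2.imwrite('pics/c1.png',x[:,:,::-1])
        px=[(303,205),(265,200),(261,199),(270,201),(280,208),(232,205),(325,215)]
        for p in px: print(p,world(c,*p).round(1))
    m=roi&(abs(P[:,2]-190)<5);r=cv2.minAreaRect(P[m,:2].astype(np.float32));print('bar',m.sum(),r)
E
```

```text
top lamp (np.int64(969), ((691.9173583984375, -39.20136642456055), (169.46873474121094, 42.23886489868164), 18.9409236907959), array([703.3249607 , -34.74429706, 333.88944213]))
box [[604.9000244140625, -46.70000076293945], [618.5999755859375, -86.69999694824219], [778.9000244140625, -31.700000762939453], [765.2000122070312, 8.300000190734863]]
post 44 [655.37721112  51.37501851 248.64013909] [611.49975168 -66.83518184 243.07276415] [666.22851443  61.36722344 253.12071629]
dark210 51 [727.96967702  23.35299699 218.10500583] [646.63290984  -3.86790146 196.45774081] [791.35822759  60.40870663 227.77471895]
(303, 205) [[592.1 -59.6 199.8]]
(265, 200) [[615.   40.1 138. ]]
(261, 199) [[616.1  50.8 144.5]]
(270, 201) [[613.5  26.6 133.6]]
(280, 208) [[605.7  -1.   75.4]]
(232, 205) [[625.  142.8  -0. ]]
(325, 215) [[ 599.8 -134.7   13.1]]
bar 412 ((666.885009765625, -39.842308044433594), (173.3642578125, 134.22723388671875), 59.19227600097656)
side lamp (np.int64(437), ((692.4258422851562, -37.39544677734375), (167.21177673339844, 48.18096923828125), 18.511131286621094), array([703.48527623, -28.91809733, 333.75980932]))
box [[605.5, -41.099998474121094], [620.7999877929688, -86.80000305175781], [779.4000244140625, -33.70000076293945], [764.0999755859375, 12.0]]
post 46 [647.07716784  24.18321722 248.61680118] [614.392482   -65.1297178  242.08673941] [669.9629357   67.22697476 253.62527858]
dark210 196 [714.11014445  15.89171177 214.98279371] [613.89155605 -67.31161342 197.32148426] [803.94995764  70.20828557 227.5534921 ]
bar 359 ((680.093017578125, -37.25823211669922), (164.83189392089844, 153.9302215576172), 58.78053283691406)
```

View pics/c1.png

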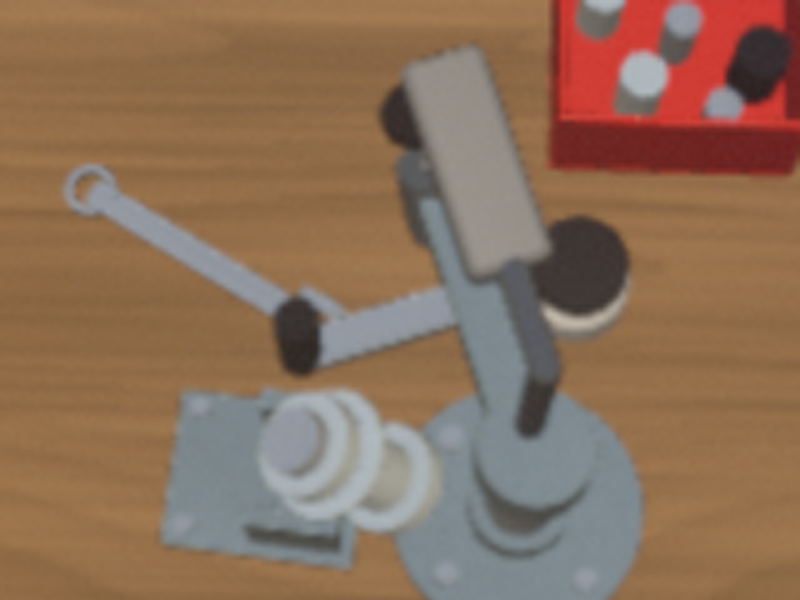

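Crop: the small grey hub with its proud steel cap is at crop (292,440), beside the press foot. The post top is at crop (297,310) and the lamp covers the plunger. Now I'll refine the column axis, the hub direction and the post.

```bash
python3 - <<'E'
from m import *
c=shot('top');P,ok,u,v=cloud(c);f=c['frame'].reshape(-1,3).astype(int)
C=np.array([609,-66.5])
def circ(m):
    Q=P[m,:2];A=np.c_[2*Q,np.ones(len(Q))];s=np.linalg.lstsq(A,(Q**2).sum(1),rcond=None)[0];return s[:2],np.sqrt(s[2]+s[:2]@s[:2]),m.sum()
# foot disc colour/height: top ~13mm
m=ok&(abs(P[:,2]-13)<5)&(np.hypot(*(P[:,:2]-C).T)<85)
(x,r)=cv2.minEnclosingCircle(P[m,:2].astype(np.float32));print('foot enc',x,r,m.sum())
m=ok&(P[:,2]>185)&(P[:,2]<205)&(np.hypot(*(P[:,:2]-C).T)<45);print('collar',m.sum(),P[m].mean(0),cv2.minEnclosingCircle(P[m,:2].astype(np.float32)))
# cap: grey disc about pixel (258.4,198); print colours & colored row
im=c['frame'].astype(int)
print(im[198,244:285].tolist())
uc,vc=pix(c,[616,60,135])[0];print(uc,vc)
g=im[180:225,240:300]
# bluish darker pixels
mk=((g[:,:,2]-g[:,:,0])>8)&(g.sum(2)<480)&(g.sum(2)>330)
mk=mk.astype(np.uint8);n,l,st,ce=cv2.connectedComponentsWithStats(mk,connectivity=4)
for i in range(1,n):
    if st[i,4]>20: print(st[i],ce[i]+[240,180],world(c,*(ce[i]+[240,180]),135),world(c,*np.round(ce[i]+[240,180])))
# hub plate
m=ok&(P[:,2]>3)&(P[:,2]<14)&(abs(P[:,0]-620)<80)&(P[:,1]>10)&(P[:,1]<170)&(abs(f[:,2]-f[:,0])<40)&(f[:,2]>f[:,0])
print('plate',m.sum(),cv2.minAreaRect(P[m,:2].astype(np.float32)))
m=ok&(abs(P[:,2]-248)<5)&(f.max(1)<70)&(abs(P[:,1]-55)<25)&(abs(P[:,0]-660)<25);print('post',m.sum(),P[m].mean(0),cv2.minEnclosingCircle(P[m,:2].astype(np.float32)))
E
```

```text
foot enc (605.1524658203125, -72.3153076171875) 78.11316680908203 924
collar 463 [607.38444658 -66.63997545 198.57360057] ((613.8602905273438, -64.79817962646484), 39.190555572509766)
[[122, 134, 140], [123, 134, 140], [123, 134, 140], [123, 134, 139], [123, 134, 140], [124, 136, 140], [124, 135, 140], [132, 142, 143], [142, 150, 156], [147, 154, 163], [146, 152, 160], [147, 154, 162], [146, 153, 162], [146, 152, 161], [146, 152, 162], [147, 153, 162], [146, 152, 160], [145, 152, 160], [145, 151, 157], [140, 141, 141], [137, 136, 130], [150, 151, 151], [165, 173, 176], [172, 180, 184], [171, 180, 183], [166, 168, 164], [159, 157, 147], [163, 162, 153], [170, 174, 174], [175, 183, 187], [174, 183, 187], [174, 184, 186], [161, 167, 164], [145, 146, 140], [145, 150, 148], [157, 163, 165], [164, 171, 175], [166, 174, 179], [166, 175, 180], [167, 175, 179], [155, 160, 160]]
257.71085122618786 199.672131727122
[ 40   0  20  45 482] [292.18257261 206.60373444] [[599.39999561 -33.74193942 135.        ]] [[3.61001935e+02 9.39914261e-01 1.39300832e+03]]
[  0   9  31  34 606] [250.70627063 204.67986799] [[601.68660312  78.46645933 135.        ]] [[624.56413141  85.23074615  10.48643832]]
plate 353 ((624.2985229492188, 79.27546691894531), (110.33721923828125, 92.9267807006836), 83.448974609375)
post 52 [657.68921984  53.89940318 248.66035445] ((658.518798828125, 53.77495574951172), 11.011805534362793)
```

```bash
cat > cap.py <<'E'
from m import *
def cap(c):
    g=c['frame'].astype(int)[180:225,240:300]
    s=g.sum(2);mk=((g[:,:,2]-g[:,:,0]>9)&(s>430)&(s<485)).astype(np.uint8)
    n,l,st,ce=cv2.connectedComponentsWithStats(mk,connectivity=4)
    return [(st[i].tolist(),(ce[i]+[240,180]).round(1).tolist(),world(c,*(ce[i]+[240,180]),135)[0].round(1).tolist(),np.median(c['range_z'][180:225,240:300][l==i])) for i in range(1,n) if st[i,4]>20]
E
python3 - <<'E'
from cap import *
c=shot('top')
for r in cap(c): print(r)
P,ok,u,v=cloud(c)
# collar top circle using edge pixels of collar at const height
D=np.hypot(P[:,0]-608,P[:,1]+67)
h,e=np.histogram(P[ok&(D<30),2],bins=range(150,240,4));print(list(zip(e,h)))
# foot: fit circle on outer-edge points
m=ok&(P[:,2]>8)&(P[:,2]<18)&(np.hypot(P[:,0]-605,P[:,1]+70)<90)&(P[:,1]<-60)
pts=P[m,:2].astype(np.float32);hull=cv2.convexHull(pts)[:,0];hull=hull[hull[:,1]<-85]
A=np.c_[2*hull,np.ones(len(hull))];s=np.linalg.lstsq(A,(hull**2).sum(1),rcond=None)[0];print('foot',s[:2],np.sqrt(s[2]+s[:2]@s[:2]),len(hull))
E
```

```text
([12, 11, 11, 13, 103], [257.1, 197.3], [622.6, 61.9, 135.0], np.float32(1283.1248))
[(np.int64(150), np.int64(0)), (np.int64(154), np.int64(1)), (np.int64(158), np.int64(0)), (np.int64(162), np.int64(0)), (np.int64(166), np.int64(1)), (np.int64(170), np.int64(0)), (np.int64(174), np.int64(1)), (np.int64(178), np.int64(0)), (np.int64(182), np.int64(0)), (np.int64(186), np.int64(0)), (np.int64(190), np.int64(5)), (np.int64(194), np.int64(75)), (np.int64(198), np.int64(218)), (np.int64(202), np.int64(60)), (np.int64(206), np.int64(2)), (np.int64(210), np.int64(3)), (np.int64(214), np.int64(3)), (np.int64(218), np.int64(2)), (np.int64(222), np.int64(1)), (np.int64(226), np.int64(3)), (np.int64(230), np.int64(3)), (np.int64(234), np.int64(3))]
foot [606.8397287  -68.53805768] 74.1801233611998 10
```

Geometry:
- Column axis about (608,-67.5).
- Cap at (622.6,61.9), 130 mm out (132 expected). Hub direction 83.6°; the holder plate gives 83.45°.
- Arm now at 18.8°, so the joint is about 0.44 rad and still needs +64.8°.
- Post at about (660,55).

First I move above the post.

Request:
jog_arm:
  plan:
    - [0.75, [-0.53, -0.79, -0.72], 0]
    - [0.75, [-0.53, -0.79, -0.72], 0]
    - [0.75, [-0.53, -0.79, -0.72], 0]
    - [0.75, [-0.53, -0.79, -0.72], 0]
    - [0.75, [-0.53, -0.79, -0.72], 0]

```text
t: 0.8
tool_pos: [343.7, -418.7, 402.7]
tcp_rot: [[0.379, -0.925, 0.002], [-0.925, -0.379, -0.001], [0.002, -0.001, -1.0]]
ft_force: [0.2, -1.0, 0.0]
width: 0.745
```

Request:
jog_arm:
  plan:
    - [0.75, [-0.53, -0.79, 0], 0]
    - [0.75, [-0.53, -0.79, 0], 0]
    - [0.75, [-0.53, -0.79, 0], 0]
    - [0.75, [-0.53, -0.79, 0], 0]
    - [0.75, [-0.53, -0.79, 0], 0]

```text
t: 1.3
tool_pos: [451.9, -256.7, 400.6]
tcp_rot: [[0.387, -0.922, 0.002], [-0.922, -0.387, 0.002], [-0.001, -0.002, -1.0]]
ft_force: [-0.1, -0.6, 0.2]
width: 0.748
```

Request:
jog_arm:
  plan:
    - [0.75, [-0.53, -0.79, 0], 0]
    - [0.75, [-0.53, -0.79, 0], 0]
    - [0.75, [-0.53, -0.79, 0], 0]
    - [0.75, [-0.53, -0.79, 0], 0]
    - [0.75, [-0.53, -0.79, 0], 0]

```text
t: 1.8
tool_pos: [556.7, -99.0, 399.5]
tcp_rot: [[0.386, -0.922, -0.001], [-0.922, -0.386, 0.003], [-0.003, -0.001, -1.0]]
ft_force: [-1.0, -0.4, -0.0]
width: 0.745
```

Request:
jog_arm:
  plan:
    - [0.75, [-0.54, -0.79, 0], -0.74]
    - [0.75, [-0.54, -0.79, 0], -0.74]
    - [0.75, [-0.54, -0.79, 0], -0.74]
    - [0.75, [-0.54, -0.79, 0], -0.74]
    - [0.75, [-0.54, -0.79, 0], -0.74]

```text
t: 2.3
tool_pos: [661.3, 60.2, 397.3]
tcp_rot: [[0.913, -0.408, -0.004], [-0.408, -0.913, 0.003], [-0.005, -0.001, -1.0]]
ft_force: [-0.2, -0.5, -0.8]
width: 0.752
```

Request:
jog_arm:
  plan:
    - [0.75, [0.005, 0.026, 0.3], 0]
    - [0.75, [0.005, 0.026, 0.6], 0]
    - [0.75, [0.005, 0.026, 0.6], 0]
    - [0.75, [0.005, 0.026, 0.6], 0]
    - [0.75, [0.005, 0.026, 0.6], 0]

```text
t: 2.8
tool_pos: [659.4, 48.3, 281.3]
tcp_rot: [[0.907, -0.421, 0.001], [-0.421, -0.907, -0.0], [0.001, -0.0, -1.0]]
ft_force: [-0.3, -0.4, 0.8]
width: 0.748
```

```bash
python3 - <<'E'
from h import *
s=manip.sense();print(s['tool_pos'])
a=shot('side')['frame'][130:270,180:340];b=shot('top')['frame'][110:250,200:360]
x=np.hstack([cv2.resize(i,(400,350),interpolation=cv2.INTER_CUBIC) for i in(a,b)])
cv2.imwrite('pics/c2.png',x[:,:,::-1])
E
```

```text
[659.38978942  48.28688206 281.33578349]
```

View pics/c2.png

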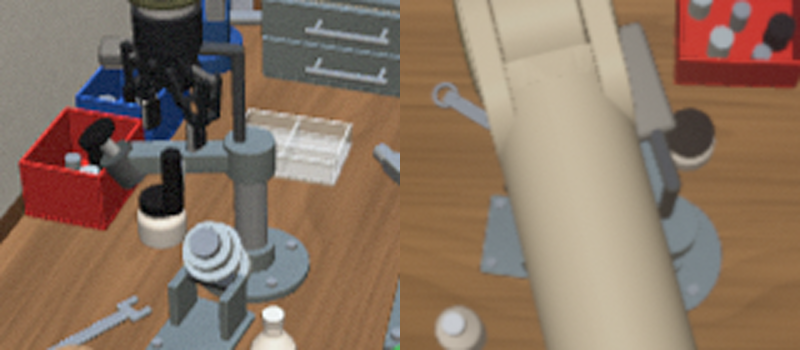

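Side crop: the post is at crop (172,180) and the open fingers are above it at (125–215,110), straddling it. I correct 6 mm, descend and close softly.

Request:
jog_arm:
  plan:
    - [0.75, [-0.01, -0.028, 0.1], 0]
    - [0.75, [-0.01, -0.028, 0.2], 0]
    - [0.75, [-0.01, -0.028, 0.29], 0]
    - [0.75, [-0.01, -0.028, 0.29], 0]
    - [0.75, [-0.01, -0.028, 0.29], 0]
  grip_force: 20

```text
t: 3.4
tool_pos: [660.3, 55.1, 224.2]
tcp_rot: [[0.907, -0.42, 0.002], [-0.42, -0.907, 0.0], [0.002, -0.001, -1.0]]
ft_force: [-0.8, -0.1, 0.2]
width: 0.752
```

Request:
jog_arm:
  plan:
    - [0.2, [0, 0, 0], 0]
    - [0.2, [0, 0, 0], 0]
    - [0.2, [0, 0, 0], 0]
    - [0.2, [0, 0, 0], 0]
    - [0.2, [0, 0, 0], 0]

```text
t: 3.9
tool_pos: [660.3, 54.9, 223.8]
tcp_rot: [[0.907, -0.421, 0.002], [-0.421, -0.907, 0.0], [0.002, -0.001, -1.0]]
ft_force: [0.7, -0.5, 6.4]
width: 0.275
```

```bash
cat > arc.py <<'E'
from h import *
import sys
def rows(C,degs):
    s=manip.sense();R=s['tcp_rot'];p=s['tool_pos'];C=np.array(C)
    d=p[:2]-C;print('r',np.hypot(*d),'ang',np.degrees(np.arctan2(d[1],d[0])),'f',s['ft_force'].round(1),'w',s['width'])
    for a in degs:
        t=np.radians(a);Q=np.array([[np.cos(t),-np.sin(t)],[np.sin(t),np.cos(t)]])
        D=R[:2,:].T@(Q@d-d)/200;print([0.2,D.round(3).tolist()[:2]+[0],round(-a/60,3)])
rows((608,-67.5),[float(x) for x in sys.argv[1:]])
E
python3 arc.py 6 12 18 24 30
```

```text
r 133.13341771703054 ang 66.86680540172492 f [ 0.7 -0.5  6.4] w 0.27474909448165896
[0.2, [-0.069, 0.006, 0], -0.1]
[0.2, [-0.138, 0.019, 0], -0.2]
[0.2, [-0.205, 0.039, 0], -0.3]
[0.2, [-0.269, 0.066, 0], -0.4]
[0.2, [-0.33, 0.099, 0], -0.5]
```

Request:
jog_arm:
  plan:
    - [0.2, [-0.069, 0.006, 0], -0.1]
    - [0.2, [-0.138, 0.019, 0], -0.2]
    - [0.2, [-0.205, 0.039, 0], -0.3]
    - [0.2, [-0.269, 0.066, 0], -0.4]
    - [0.2, [-0.33, 0.099, 0], -0.5]

```text
t: 4.4
tool_pos: [592.2, 63.8, 223.7]
tcp_rot: [[0.996, 0.092, 0.004], [0.092, -0.996, -0.001], [0.004, 0.001, -1.0]]
ft_force: [4.0, -5.5, 6.2]
width: 0.278
```

Request:
jog_arm:
  plan:
    - [0.2, [0, 0, 0], 0]
    - [0.2, [0, 0, 0], 0]
    - [0.2, [0, 0, 0], 0]

```text
t: 4.7
tool_pos: [592.1, 63.7, 223.7]
tcp_rot: [[0.996, 0.088, 0.002], [0.088, -0.996, -0.001], [0.002, 0.001, -1.0]]
ft_force: [0.4, -3.5, 7.5]
width: 0.273
```

```bash
python3 arc.py 7 14 21 28 34.6; python3 -c "
from m import *
for n in('top','side'):
  c=shot(n);print(lamp(c))"
```

```text
r 132.17196123790873 ang 96.90602676963013 f [ 0.4 -3.5  7.5] w 0.27331951231349044
[0.2, [-0.08, 0.008, 0], -0.117]
[0.2, [-0.159, 0.025, 0], -0.233]
[0.2, [-0.235, 0.052, 0], -0.35]
[0.2, [-0.308, 0.087, 0], -0.467]
[0.2, [-0.371, 0.129, 0], -0.577]
(np.int64(561), ((660.7694702148438, -7.040809631347656), (152.47605895996094, 41.062744140625), 44.88933563232422), array([658.74776898, -12.65918594, 333.52198696]))
(np.int64(418), ((643.2808837890625, 60.174224853515625), (96.66588592529297, 167.77447509765625), 55.26055145263672), array([663.17698095,  48.72659374, 334.4954473 ]))
```

Request:
jog_arm:
  plan:
    - [0.2, [-0.08, 0.008, 0], -0.117]
    - [0.2, [-0.159, 0.026, 0], -0.233]
    - [0.2, [-0.235, 0.053, 0], -0.35]
    - [0.2, [-0.308, 0.089, 0], -0.467]
    - [0.2, [-0.371, 0.132, 0], -0.577]

```text
t: 5.3
tool_pos: [520.7, 30.9, 223.6]
tcp_rot: [[0.767, 0.642, 0.004], [0.642, -0.767, -0.001], [0.003, 0.003, -1.0]]
ft_force: [5.1, -3.4, 6.2]
width: 0.273
```

Request:
jog_arm:
  plan:
    - [0.2, [0, 0, 0], 0]
    - [0.2, [0, 0, 0], 0]
    - [0.2, [0, 0, 0], 0]

```text
t: 5.6
tool_pos: [520.7, 30.8, 223.6]
tcp_rot: [[0.77, 0.638, 0.003], [0.638, -0.77, -0.001], [0.001, 0.003, -1.0]]
ft_force: [-1.4, -3.3, 7.4]
width: 0.275
```

```bash
python3 - <<'E'
from cap import *
s=manip.sense();print(s['tool_pos'],s['tcp_rot'][:2],s['ft_force'])
for n in('top','side'):
  c=shot(n,n+'3.png');print(lamp(c))
a=cv2.imread('pics/top3.png')[110:250,200:360];b=cv2.imread('pics/side3.png')[130:270,180:340]
cv2.imwrite('pics/c3.png',np.hstack([cv2.resize(i,(400,350),interpolation=cv2.INTER_CUBIC) for i in(b,a)]))
E
```

```text
[520.72102313  30.7810254  223.63062741] [[ 0.77023014  0.63776111  0.00251115]
 [ 0.63776506 -0.77022991 -0.00126884]] [-1.39515834 -3.3319225   7.35335153]
(np.int64(493), ((619.7344970703125, 18.94214630126953), (167.03785705566406, 41.14512252807617), 85.3660888671875), array([624.01020083,  40.45648586, 333.74115133]))
(np.int64(540), ((587.7216186523438, 47.21342468261719), (153.48806762695312, 171.35098266601562), 54.79694366455078), array([597.26758643,  47.47424218, 334.56894309]))
```

View pics/c3.png

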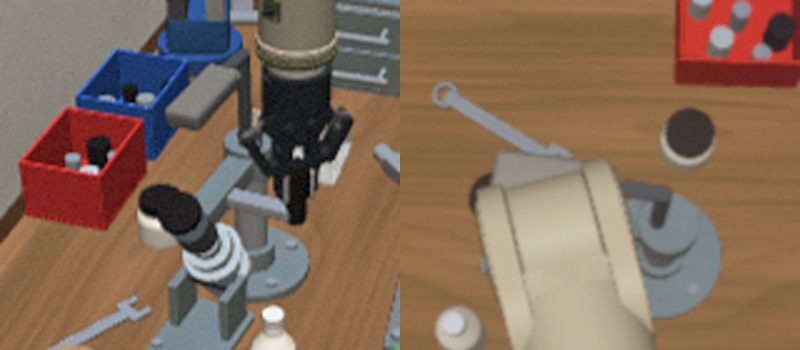

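Side crop: the plunger now stands over the hub cap and the gripper holds the post. The post turned 64.7°, as planned. I release, rise and move outward (clear view), then check the angle.

Request:
jog_arm:
  plan:
    - [0.75, [0, 0, 0], 0]
    - [0.75, [0, 0, 0], 0]
    - [0.75, [0, 0, 0], 0]
    - [0.75, [0, 0, -0.1], 0]
    - [0.75, [0, 0, -0.3], 0]

```text
t: 6.2
tool_pos: [518.1, 31.5, 280.1]
tcp_rot: [[0.769, 0.64, -0.006], [0.64, -0.769, 0.0], [-0.005, -0.004, -1.0]]
ft_force: [0.7, -0.1, -0.2]
width: 0.748
```

Request:
jog_arm:
  plan:
    - [1, [0, 0, -0.25], 0]
    - [1, [0, 0, -0.5], 0]
    - [1, [0, 0, -0.6], 0]
    - [1, [0, 0, -0.6], 0]

```text
t: 6.6
tool_pos: [520.8, 32.5, 405.7]
tcp_rot: [[0.769, 0.64, 0.006], [0.64, -0.769, 0.0], [0.005, 0.003, -1.0]]
ft_force: [0.0, 0.9, -1.4]
width: 1.001
```

Request:
jog_arm:
  plan:
    - [1, [0.61, -0.27, 0], 0]
    - [1, [0.61, -0.27, 0], 0]
    - [1, [0.61, -0.27, 0], 0]
    - [1, [0.61, -0.27, 0], 0]

```text
t: 7.0
tool_pos: [578.6, 156.8, 399.3]
tcp_rot: [[0.764, 0.646, -0.005], [0.646, -0.764, 0.002], [-0.002, -0.005, -1.0]]
ft_force: [-0.7, -0.5, -0.3]
width: 1.002
```

Request:
jog_arm:
  plan:
    - [1, [0.61, -0.27, 0], -0.15]
    - [1, [0.61, -0.27, 0], -0.3]
    - [1, [0.61, -0.27, 0], -0.45]
    - [1, [0.61, -0.27, 0], -0.6]
    - [1, [0.61, -0.27, 0], -0.73]

```text
t: 7.5
tool_pos: [638.2, 272.6, 399.7]
tcp_rot: [[0.117, 0.993, -0.003], [0.993, -0.117, -0.001], [-0.001, -0.003, -1.0]]
ft_force: [-0.4, -0.9, 0.0]
width: 1.001
```

Request:
jog_arm:
  plan:
    - [1, [0, 0, 0], 0]
    - [1, [0, 0, 0], 0]
    - [1, [0, 0, 0], 0]

```text
t: 7.8
tool_pos: [638.5, 270.2, 402.3]
tcp_rot: [[0.131, 0.991, 0.0], [0.991, -0.131, -0.0], [-0.0, 0.0, -1.0]]
ft_force: [0.0, 0.5, 0.3]
width: 0.998
```

```bash
python3 - <<'E'
from cap import *
s=manip.sense();print(s['t'],s['tool_pos'],s['tcp_rot'][:2],s['ft_force'],s['qpos'])
for n in('top','side'):
  c=shot(n,n+'4.png')
  P,ok,u,v=cloud(c);m=ok&(abs(P[:,2]-334)<8)&(P[:,0]>560)&(P[:,0]<700)&(P[:,1]>-80)&(P[:,1]<120)
  r=cv2.minAreaRect(P[m,:2].astype(np.float32));print(m.sum(),r,cv2.boxPoints(r).round(1).tolist())
  f=c['frame'].reshape(-1,3).astype(int);D=P[:,:2]-[608,-67.5]
  m=ok&(f.max(1)<60)&(P[:,2]>195)&(P[:,2]<235)&(abs(P[:,0]-629)<45)&(P[:,1]>70)&(P[:,1]<175);print('head',m.sum(),P[m].mean(0),P[m].min(0),P[m].max(0))
  m=ok&(f.max(1)<70)&(abs(P[:,2]-248)<5)&(abs(P[:,0]-520)<25)&(abs(P[:,1]-31)<25);print('post',m.sum(),P[m].mean(0))
a=cv2.imread('pics/top4.png')[110:250,180:340];b=cv2.imread('pics/side4.png')[130:270,180:340]
cv2.imwrite('pics/c4.png',np.hstack([cv2.resize(i,(400,350),interpolation=cv2.INTER_CUBIC) for i in(b,a)]))
E
```

```text
7.8 [638.48591411 270.17082644 402.2776928 ] [[ 1.30757921e-01  9.91414322e-01  9.18619469e-05]
 [ 9.91414240e-01 -1.30757871e-01 -4.29301367e-04]] [0.0378386  0.49915332 0.34183512] [-0.07286982  0.67510782 -0.89888042  0.76423149  0.53769256  1.86976233
  0.76445495]
1014 ((617.0694580078125, 19.32776641845703), (167.20635986328125, 43.24354553222656), 83.48428344726562) [[586.0999755859375, -61.29999923706055], [629.0999755859375, -66.19999694824219], [648.0, 99.9000015258789], [605.0999755859375, 104.80000305175781]]
head 143 [622.82601457 115.51993013 219.23194003] [605.98531141  94.01599403 204.51867906] [650.20081483 131.88042758 232.9299262 ]
post 60 [517.44224286  30.71228082 248.65981418]
431 ((618.3463745117188, 22.347000122070312), (168.44114685058594, 43.79242706298828), 83.51655578613281) [[587.0999755859375, -58.900001525878906], [630.5999755859375, -63.79999923706055], [649.5999755859375, 103.5999984741211], [606.0999755859375, 108.5]]
head 232 [628.55169915 119.486359   216.60134277] [605.7430434   97.54921169 196.06650188] [655.36284167 138.62292095 230.90475322]
post 32 [518.74798639  36.88152405 248.55969552]
```

View pics/c4.png

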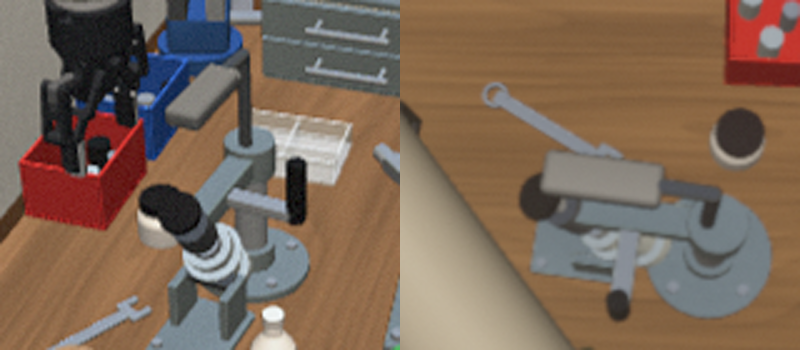

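The lamp gives 83.5° in both views, equal to the hub direction, and the head top is measured at (628.5,119.5,216.6) against (629,120.5,216) predicted. The plunger is therefore square over the cap.

The tool can't tilt, so I will press with the inner finger of the open gripper, jaws set radially. That keeps the gripper body outside the lamp, and I will move along the plunger's axis.

Request:
jog_arm:
  plan:
    - [1, [-0.22, 0.024, 0], -0.017]
    - [1, [-0.443, 0.047, 0], -0.017]
    - [1, [-0.443, 0.047, 0.2], -0.017]
    - [1, [-0.443, 0.047, 0.4], -0.017]
    - [1, [-0.443, 0.047, 0.62], -0.017]

```text
t: 8.4
tool_pos: [636.7, 180.8, 278.0]
tcp_rot: [[0.112, 0.994, 0.002], [0.994, -0.112, 0.0], [0.001, 0.002, -1.0]]
ft_force: [1.0, 0.3, -0.6]
width: 1.001
```

Request:
jog_arm:
  plan:
    - [1, [0, 0, 0], 0]
    - [1, [0, 0, 0], 0]
    - [1, [0, 0, 0], 0]

```text
t: 8.7
tool_pos: [637.4, 182.5, 281.7]
tcp_rot: [[0.11, 0.994, 0.004], [0.994, -0.11, 0.002], [0.002, 0.004, -1.0]]
ft_force: [-0.1, 1.2, 1.6]
width: 1.001
```

```bash
python3 - <<'E'
from cap import *
s=manip.sense();print(s['t'],s['tool_pos'],s['tcp_rot'][:2],s['ft_force'],s['qpos'])
a=shot('side')['frame'][90:230,170:330]
cv2.imwrite('pics/c5.png',cv2.resize(a,(640,560),interpolation=cv2.INTER_CUBIC)[:,:,::-1])
E
```

```text
8.7 [637.42009954 182.51242706 281.6853496 ] [[ 0.10963659  0.99396425  0.00385788]
 [ 0.99396892 -0.1096447   0.00195702]] [-0.10338913  1.23071971  1.5862907 ] [ 0.22035162  0.61578457 -0.93529761  1.17662642  0.48409108  1.56345947
  0.84364304]
```

View pics/c5.png

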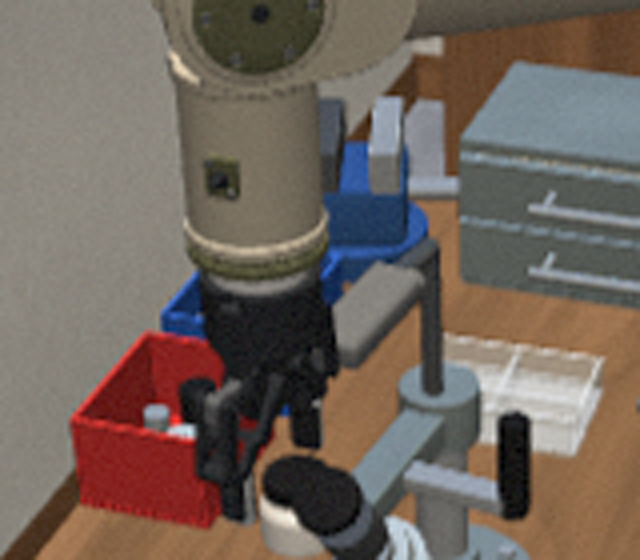

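Side crop: the inner finger at (305,425) stands above the mushroom head at (340,490), with the body beside the lamp's outer end. I descend slowly and watch the force.

Request:
jog_arm:
  plan:
    - [1, [0, 0, 0.05], 0]
    - [1, [0, 0, 0.1], 0]
    - [1, [0, 0, 0.15], 0]
    - [1, [0, 0, 0.15], 0]
    - [1, [0, 0, 0.15], 0]

```text
t: 9.25
tool_pos: [636.4, 181.6, 247.8]
tcp_rot: [[0.109, 0.994, -0.001], [0.994, -0.109, -0.0], [-0.0, -0.001, -1.0]]
ft_force: [0.5, -0.4, -0.2]
width: 1.001
```

Request:
jog_arm:
  plan:
    - [1, [0, 0, 0.02], 0]
    - [1, [0, 0, 0.04], 0]
    - [1, [0, 0, 0.05], 0]
    - [1, [0, 0, 0.05], 0]
    - [1, [0, 0, 0.05], 0]

```text
t: 9.75
tool_pos: [636.5, 181.8, 238.4]
tcp_rot: [[0.109, 0.994, 0.0], [0.994, -0.109, 0.0], [0.0, 0.0, -1.0]]
ft_force: [0.4, -0.0, -0.0]
width: 1.001
```

Request:
jog_arm:
  plan:
    - [1, [0, 0, 0.01], 0]
    - [1, [0, 0, 0.02], 0]
    - [1, [0, 0, 0.03], 0]
    - [1, [0, 0, 0.04], 0]
    - [1, [0, 0, 0.04], 0]

```text
t: 10.25
tool_pos: [636.4, 181.7, 229.9]
tcp_rot: [[0.109, 0.994, -0.0], [0.994, -0.109, -0.0], [-0.0, -0.0, -1.0]]
ft_force: [1.2, -0.8, 0.5]
width: 1.006
```

Request:
jog_arm:
  plan:
    - [1, [0, 0, 0.01], 0]
    - [1, [0, 0, 0.02], 0]
    - [1, [0, 0, 0.03], 0]
    - [1, [0, 0, 0.03], 0]

```text
t: 10.65
tool_pos: [636.4, 181.7, 223.9]
tcp_rot: [[0.109, 0.994, -0.0], [0.994, -0.109, -0.0], [-0.0, -0.0, -1.0]]
ft_force: [-1.2, -0.6, -0.3]
width: 1.002
```

Request:
jog_arm:
  plan:
    - [1, [-0.006, 0, 0.008], 0]
    - [1, [-0.011, 0, 0.016], 0]
    - [1, [-0.017, 0, 0.025], 0]
    - [1, [-0.023, 0, 0.033], 0]
    - [1, [-0.023, 0, 0.033], 0]

```text
t: 11.15
tool_pos: [636.0, 177.3, 217.8]
tcp_rot: [[0.109, 0.994, 0.0], [0.994, -0.109, 0.0], [0.0, 0.0, -1.0]]
ft_force: [0.7, 1.1, 2.7]
width: 0.997
```

Request:
jog_arm:
  plan:
    - [1, [-0.006, 0, 0.008], 0]
    - [1, [-0.011, 0, 0.016], 0]
    - [1, [-0.017, 0, 0.025], 0]
    - [1, [-0.023, 0, 0.033], 0]
    - [1, [-0.023, 0, 0.033], 0]

```text
t: 11.65
tool_pos: [635.6, 172.9, 211.4]
tcp_rot: [[0.109, 0.994, 0.001], [0.994, -0.109, 0.001], [0.001, 0.0, -1.0]]
ft_force: [-0.3, 1.8, 4.3]
width: 1.004
```

Request:
jog_arm:
  plan:
    - [1, [-0.006, 0, 0.008], 0]
    - [1, [-0.011, 0, 0.016], 0]
    - [1, [-0.017, 0, 0.025], 0]
    - [1, [-0.017, 0, 0.025], 0]

```text
t: 12.05
tool_pos: [635.3, 169.9, 207.0]
tcp_rot: [[0.108, 0.994, 0.001], [0.994, -0.108, 0.001], [0.001, 0.001, -1.0]]
ft_force: [-0.0, 2.7, 7.2]
width: 1.002
```

Request:
jog_arm:
  plan:
    - [1, [-0.006, 0, 0.008], 0]
    - [1, [-0.011, 0, 0.016], 0]
    - [1, [-0.014, 0, 0.02], 0]
    - [1, [-0.014, 0, 0.02], 0]

```text
t: 12.45
tool_pos: [635.1, 167.3, 203.4]
tcp_rot: [[0.108, 0.994, 0.002], [0.994, -0.108, 0.001], [0.002, 0.002, -1.0]]
ft_force: [-1.5, 3.0, 8.3]
width: 0.998
```

Request:
jog_arm:
  plan:
    - [1, [-0.003, 0, 0.004], 0]
    - [1, [-0.006, 0, 0.008], 0]
    - [1, [-0.009, 0, 0.012], 0]
    - [1, [-0.009, 0, 0.012], 0]

```text
t: 12.85
tool_pos: [635.0, 166.2, 201.7]
tcp_rot: [[0.108, 0.994, 0.003], [0.994, -0.108, 0.002], [0.002, 0.002, -1.0]]
ft_force: [-1.3, 4.2, 10.9]
width: 0.998
```

Request:
jog_arm:
  plan:
    - [1, [-0.003, 0, 0.004], 0]
    - [1, [-0.006, 0, 0.008], 0]
    - [1, [-0.006, 0, 0.008], 0]

```text
t: 13.15
tool_pos: [635.2, 166.0, 201.5]
tcp_rot: [[0.107, 0.994, 0.005], [0.994, -0.107, 0.004], [0.004, 0.004, -1.0]]
ft_force: [-1.4, 5.5, 18.0]
width: 0.995
```

Request:
jog_arm:
  plan:
    - [1, [-0.003, 0, 0.004], 0]
    - [1, [-0.006, 0, 0.008], 0]
    - [1, [-0.006, 0, 0.008], 0]

```text
t: 13.45
tool_pos: [635.6, 166.0, 201.4]
tcp_rot: [[0.106, 0.994, 0.007], [0.994, -0.106, 0.005], [0.006, 0.007, -1.0]]
ft_force: [-1.8, 6.7, 23.6]
width: 0.999
```

Force climbs with no further travel: about 20 mm since first clear contact, now 24 N, so this looks like the stop. I take one look while holding and add a bit of push.

Request:
jog_arm:
  plan:
    - [1, [-0.003, 0, 0.004], 0]
    - [1, [-0.006, 0, 0.008], 0]
    - [1, [-0.006, 0, 0.008], 0]
    - [1, [-0.006, 0, 0.008], 0]

```text
t: 13.85
tool_pos: [636.0, 165.8, 201.3]
tcp_rot: [[0.106, 0.994, 0.01], [0.994, -0.106, 0.007], [0.008, 0.009, -1.0]]
ft_force: [-0.8, 9.4, 28.9]
width: 0.999
```

```bash
python3 - <<'E'
from cap import *
s=manip.sense();print(s['t'],s['tool_pos'],s['ft_force'],s['moment'])
c=shot('side');P,ok,u,v=cloud(c)
a=c['frame'][120:260,190:330]
cv2.imwrite('pics/c6.png',cv2.resize(a,(580,580),interpolation=cv2.INTER_CUBIC)[:,:,::-1])
print(pix(c,[[607.8+.1135*r,-67.3+.9935*r,z] for r,z in((138,143),(125,125),(189,216),(176.5,197.6))]).round(1).tolist())
E
```

```text
13.85 [635.97113527 165.84143036 201.30042503] [-0.82889624  9.38042809 28.91978162] [ 0.60354057  0.32025964 -0.06498436]
[[260.1, 225.8], [262.3, 228.2], [250.8, 214.9], [253.2, 217.8]]
```

View pics/c6.png

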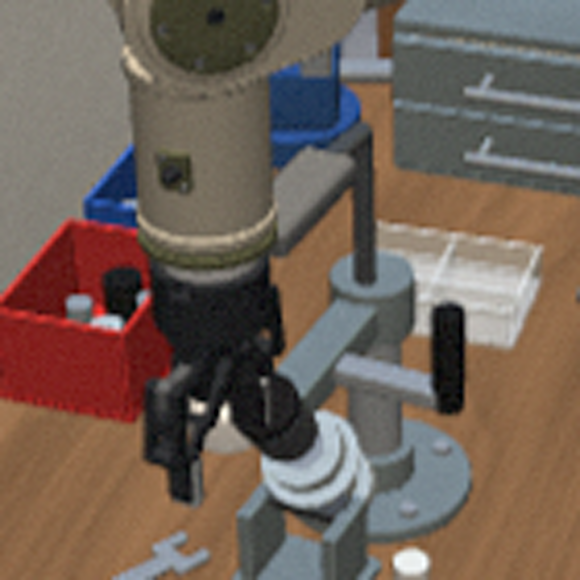

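The head is down on its guide and force reached 30 N with no movement: at the stop. I retract along the axis and check cap and plunger.

Request:
jog_arm:
  plan:
    - [1, [0.02, 0, -0.03], 0]
    - [1, [0.05, 0, -0.07], 0]
    - [1, [0.08, 0, -0.11], 0]
    - [1, [0.11, 0, -0.16], 0]
    - [1, [0.14, 0, -0.25], 0]

```text
t: 14.4
tool_pos: [636.6, 188.1, 243.5]
tcp_rot: [[0.11, 0.994, -0.004], [0.994, -0.11, -0.002], [-0.003, -0.004, -1.0]]
ft_force: [-0.1, 0.5, 0.6]
width: 1.001
```

Request:
jog_arm:
  plan:
    - [0.9, [0.2, 0, -0.25], 0]
    - [0.8, [0.3, 0, -0.5], 0]
    - [0.75, [0.35, 0, -0.7], 0]
    - [0.75, [0.4, 0, -0.75], 0]
    - [0.75, [0.4, 0, -0.75], 0]

```text
t: 14.9
tool_pos: [645.1, 271.3, 397.7]
tcp_rot: [[0.106, 0.994, 0.002], [0.994, -0.106, 0.003], [0.003, 0.001, -1.0]]
ft_force: [0.5, 0.7, -0.5]
width: 0.75
```

```bash
python3 - <<'E'
from cap import *
s=manip.sense();print(s['t'],s['tool_pos'],s['tcp_rot'][:2],s['ft_force'])
for n in('top','side'):
  c=shot(n)
  P,ok,u,v=cloud(c);m=ok&(abs(P[:,2]-334)<8)&(P[:,0]>560)&(P[:,0]<700)&(P[:,1]>-80)&(P[:,1]<120)
  r=cv2.minAreaRect(P[m,:2].astype(np.float32));print(m.sum(),r)
  f=c['frame'].reshape(-1,3).astype(int)
  m=ok&(f.max(1)<60)&(P[:,2]>180)&(P[:,2]<235)&(abs(P[:,0]-629)<45)&(P[:,1]>70)&(P[:,1]<155);print('head',m.sum(),P[m].mean(0),P[m].min(0),P[m].max(0))
  m=ok&(f.max(1)<70)&(abs(P[:,2]-248)<5)&(abs(P[:,0]-520)<25)&(abs(P[:,1]-31)<25);print('post',m.sum(),P[m].mean(0))
E
```

```text
14.9 [645.14916406 271.31210523 397.65772712] [[ 0.10618815  0.99434445  0.00178598]
 [ 0.99434207 -0.10619264  0.00264073]] [ 0.52048229  0.67890186 -0.49055018]
1014 ((617.1727905273438, 19.096923828125), (167.3992156982422, 42.803104400634766), 83.8532485961914)
head 145 [622.74145478 115.59105724 219.03189883] [604.18891051  93.69350838 206.53221084] [647.84244831 131.56264006 231.96241054]
post 61 [517.0859672   30.84610164 248.37622654]
431 ((620.2896118164062, 22.400718688964844), (167.27041625976562, 45.5541877746582), 85.3129653930664)
head 237 [628.17377596 118.83787802 215.7596226 ] [605.28135089  83.58345245 181.75030879] [655.13815343 139.18732404 232.46379607]
post 29 [518.19050432  36.78996953 248.30827856]
```

Request:
jog_arm:
  plan:
    - [0.75, [-0.625, -0.247, 0], 0]
    - [0.75, [-0.625, -0.247, 0], 0]
    - [0.75, [-0.625, -0.247, 0], 0]
    - [0.75, [-0.625, -0.247, 0], 0]

```text
t: 15.4
tool_pos: [583.0, 142.0, 393.6]
tcp_rot: [[0.119, 0.993, -0.002], [0.993, -0.119, -0.005], [-0.005, -0.001, -1.0]]
ft_force: [0.1, -1.0, 0.6]
width: 0.751
```

Request:
jog_arm:
  plan:
    - [0.75, [-0.625, -0.247, 0], 0.15]
    - [0.75, [-0.625, -0.247, 0], 0.3]
    - [0.75, [-0.625, -0.247, 0], 0.45]
    - [0.75, [-0.625, -0.247, 0], 0.6]
    - [0.75, [-0.625, -0.247, 0], 0.74]

```text
t: 15.9
tool_pos: [519.8, 27.7, 393.6]
tcp_rot: [[0.765, 0.644, -0.003], [0.644, -0.765, -0.001], [-0.003, -0.001, -1.0]]
ft_force: [0.2, -0.6, 0.4]
width: 0.752
```

Request:
jog_arm:
  plan:
    - [0.75, [0, 0, 0], 0]
    - [0.75, [0, 0, 0.2], 0]
    - [0.75, [0, 0, 0.4], 0]
    - [0.75, [0, 0, 0.5], 0]
    - [0.75, [0, 0, 0.5], 0]

```text
t: 16.4
tool_pos: [518.7, 30.1, 291.1]
tcp_rot: [[0.754, 0.656, -0.007], [0.656, -0.755, 0.0], [-0.005, -0.005, -1.0]]
ft_force: [0.3, -0.2, 0.2]
width: 0.749
```

Request:
jog_arm:
  plan:
    - [0.75, [0, 0, 0], 0]
    - [0.75, [0, 0, 0], 0]
    - [0.75, [0, 0, 0], 0]

```text
t: 16.7
tool_pos: [521.2, 31.0, 296.3]
tcp_rot: [[0.757, 0.654, 0.002], [0.654, -0.757, 0.0], [0.002, 0.001, -1.0]]
ft_force: [0.3, -0.1, 0.2]
width: 0.748
```

Request:
jog_arm:
  plan:
    - [0.75, [-0.005, -0.003, 0.12], 0]
    - [0.75, [-0.005, -0.003, 0.24], 0]
    - [0.75, [-0.005, -0.003, 0.36], 0]
    - [0.75, [-0.005, -0.003, 0.36], 0]
    - [0.75, [-0.005, -0.003, 0.36], 0]

```text
t: 17.2
tool_pos: [519.8, 30.7, 224.0]
tcp_rot: [[0.757, 0.653, 0.001], [0.653, -0.757, 0.0], [0.001, 0.0, -1.0]]
ft_force: [0.4, 0.0, -0.1]
width: 0.753
```

Request:
jog_arm:
  plan:
    - [0.2, [0, 0, 0], 0]
    - [0.2, [0, 0, 0], 0]
    - [0.2, [0, 0, 0], 0]
    - [0.2, [0, 0, 0], 0]
    - [0.2, [0, 0, 0], 0]

```text
t: 17.7
tool_pos: [520.1, 30.8, 224.2]
tcp_rot: [[0.757, 0.653, 0.002], [0.653, -0.757, 0.0], [0.002, 0.001, -1.0]]
ft_force: [-0.8, -0.3, 7.0]
width: 0.274
```

```bash
python3 arc.py -6 -12 -18 -24 -30
```

```text
r 131.8179277680744 ang 131.80313009532236 f [-0.8 -0.3  7. ] w 0.2744023685711228
[0.2, [0.069, 0.002, 0], 0.1]
[0.2, [0.137, 0.012, 0], 0.2]
[0.2, [0.204, 0.029, 0], 0.3]
[0.2, [0.269, 0.052, 0], 0.4]
[0.2, [0.331, 0.082, 0], 0.5]
```

Request:
jog_arm:
  plan:
    - [0.2, [0.069, 0.002, 0], 0.1]
    - [0.2, [0.137, 0.012, 0], 0.2]
    - [0.2, [0.204, 0.029, 0], 0.3]
    - [0.2, [0.269, 0.052, 0], 0.4]
    - [0.2, [0.331, 0.082, 0], 0.5]

```text
t: 18.2
tool_pos: [581.0, 62.0, 224.1]
tcp_rot: [[0.983, 0.183, 0.001], [0.183, -0.983, -0.0], [0.001, 0.0, -1.0]]
ft_force: [-2.1, -1.1, 8.3]
width: 0.273
```

Request:
jog_arm:
  plan:
    - [0.2, [0, 0, 0], 0]
    - [0.2, [0, 0, 0], 0]

```text
t: 18.4
tool_pos: [581.2, 62.0, 224.2]
tcp_rot: [[0.982, 0.188, 0.002], [0.188, -0.982, 0.001], [0.003, -0.0, -1.0]]
ft_force: [1.0, 1.4, 6.6]
width: 0.271
```

```bash
python3 arc.py -6 -12 -18 -24 -30
```

```text
r 132.2374160570256 ang 101.67752309452776 f [1.  1.4 6.6] w 0.27081790947657025
[0.2, [0.069, 0.003, 0], 0.1]
[0.2, [0.138, 0.012, 0], 0.2]
[0.2, [0.205, 0.029, 0], 0.3]
[0.2, [0.27, 0.053, 0], 0.4]
[0.2, [0.332, 0.084, 0], 0.5]
```

Request:
jog_arm:
  plan:
    - [0.2, [0.069, 0.003, 0], 0.1]
    - [0.2, [0.138, 0.012, 0], 0.2]
    - [0.2, [0.205, 0.029, 0], 0.3]
    - [0.2, [0.27, 0.053, 0], 0.4]
    - [0.2, [0.332, 0.083, 0], 0.5]

```text
t: 18.9
tool_pos: [649.2, 59.1, 224.2]
tcp_rot: [[0.944, -0.33, 0.002], [-0.33, -0.944, 0.002], [0.001, -0.002, -1.0]]
ft_force: [-0.2, 2.1, 6.5]
width: 0.277
```

Request:
jog_arm:
  plan:
    - [0.2, [0, 0, 0], 0]
    - [0.2, [0, 0, 0], 0]

```text
t: 19.1
tool_pos: [649.6, 58.9, 224.2]
tcp_rot: [[0.945, -0.328, 0.003], [-0.328, -0.945, 0.002], [0.002, -0.003, -1.0]]
ft_force: [1.9, 3.5, 3.6]
width: 0.273
```

```bash
python3 arc.py -6 -12 -18 -24 -27; python3 - <<'E'
from cap import *
c=shot('top')
for r in cap(c): print(r, world(c,*r[1],125))
c=shot('side');a=c['frame'][190:290,210:310]
cv2.imwrite('pics/c7.png',cv2.resize(a,(500,500),interpolation=cv2.INTER_CUBIC)[:,:,::-1])
E
```

```text
r 133.06000512266374 ang 71.80256522091392 f [1.9 3.5 3.6] w 0.2726133897234387
[0.2, [0.07, 0.002, 0], 0.1]
[0.2, [0.139, 0.012, 0], 0.2]
[0.2, [0.206, 0.029, 0], 0.3]
[0.2, [0.272, 0.053, 0], 0.4]
[0.2, [0.303, 0.068, 0], 0.45]
```

View pics/c7.png

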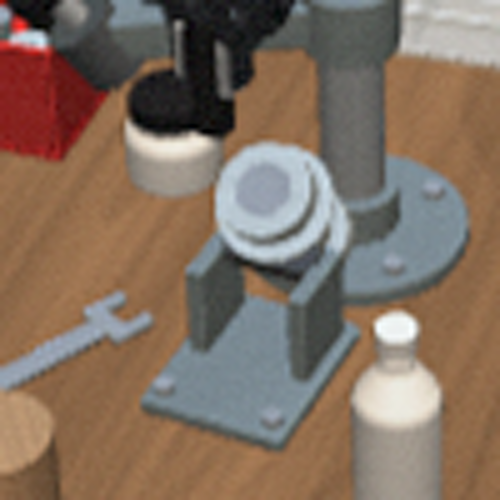

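Crop: the cap at (265,190) is now flush, with no proud side wall left. I continue to the parking stop.

Request:
jog_arm:
  plan:
    - [0.2, [0.07, 0.002, 0], 0.1]
    - [0.2, [0.139, 0.012, 0], 0.2]
    - [0.2, [0.206, 0.029, 0], 0.3]
    - [0.2, [0.272, 0.052, 0], 0.4]
    - [0.2, [0.303, 0.066, 0], 0.45]

```text
t: 19.7
tool_pos: [700.0, 29.7, 224.1]
tcp_rot: [[0.693, -0.721, -0.003], [-0.721, -0.693, 0.006], [-0.007, -0.002, -1.0]]
ft_force: [-28.1, 16.8, 17.0]
width: 0.273
```

Request:
jog_arm:
  plan:
    - [0.2, [0, 0, 0], 0]
    - [0.2, [0, 0, 0], 0]

```text
t: 19.9
tool_pos: [699.8, 29.7, 224.1]
tcp_rot: [[0.696, -0.718, -0.002], [-0.718, -0.696, 0.005], [-0.005, -0.002, -1.0]]
ft_force: [-9.0, 9.2, 9.6]
width: 0.275
```

```bash
python3 arc.py -1 -2 -3 -4 -5
```

```text
r 133.7300688097819 ang 46.62377487425245 f [-9.   9.2  9.6] w 0.27481083409744084
[0.2, [0.012, -0.0, 0], 0.017]
[0.2, [0.023, -0.001, 0], 0.033]
[0.2, [0.035, -0.001, 0], 0.05]
[0.2, [0.047, -0.0, 0], 0.067]
[0.2, [0.058, -0.0, 0], 0.083]
```

```bash
python3 - <<'E'
from cap import *
s=manip.sense();print(s['t'],s['tool_pos'],s['ft_force'],s['qpos'],s['tau'])
for n in('top','side'):
  c=shot(n,n+'8.png');P,ok,u,v=cloud(c);m=ok&(abs(P[:,2]-334)<8)&(P[:,0]>590)&(P[:,0]<800)&(P[:,1]>-110)&(P[:,1]<-30)
  r=cv2.minAreaRect(P[m,:2].astype(np.float32));print(m.sum(),r)
a=cv2.imread('pics/top8.png')[100:240,220:380];b=cv2.imread('pics/side8.png')[100:240,180:340]
cv2.imwrite('pics/c8.png',np.hstack([cv2.resize(i,(400,350),interpolation=cv2.INTER_CUBIC) for i in(b,a)]))
E
```

```text
19.9 [699.84393364  29.70299974 224.08979602] [-8.97849043  9.15701519  9.55177151] [ 0.21464135  0.62090517 -0.5133175   1.14988864  0.28695787  1.44126216
 -1.05501323] [ 6.82784691e+00 -6.79621410e+01 -2.14110039e+00 -3.61101115e+01
  3.76507714e+00 -2.06769705e+00 -1.32188742e-02]
815 ((701.379638671875, -70.8722915649414), (158.70822143554688, 40.63848876953125), 0.7287350296974182)
156 ((658.4642333984375, -64.45035552978516), (42.31884002685547, 88.91889953613281), 85.97835540771484)
```

View pics/c8.png

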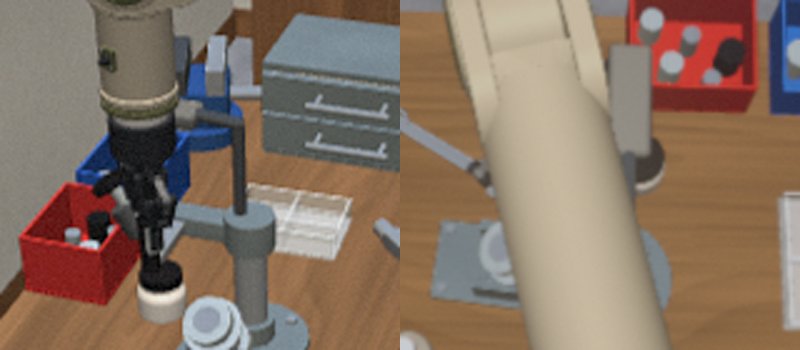

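```bash
python3 - <<'E'
from h import *
b=cv2.imread('pics/t0.png')
c=shot('top')
for p in [(316,167),(323,166),(318,104),(355,104),(345,138),(325,138),(345,120),(350,125)]: print(p,world(c,*p).round(0))
E
```

```text
(316, 167) [[ 732. -103.   64.]]
(323, 166) [[ 736. -123.   62.]]
(318, 104) [[ 930. -107.   61.]]
(355, 104) [[ 938. -221.   50.]]
(345, 138) [[ 824. -188.   61.]]
(325, 138) [[ 823. -129.   60.]]
(345, 120) [[ 902. -196.    6.]]
(350, 125) [[ 871. -205.   48.]]
```

Request:
jog_arm:
  plan:
    - [0.2, [0.006, 0, 0], 0.01]
    - [0.2, [0.012, 0, 0], 0.017]
    - [0.2, [0.02, 0, 0], 0.03]
    - [0.2, [0.02, 0, 0], 0.03]

```text
t: 20.45
tool_pos: [699.8, 29.5, 224.0]
tcp_rot: [[0.675, -0.737, -0.009], [-0.737, -0.675, 0.007], [-0.011, 0.002, -1.0]]
ft_force: [-23.2, 13.6, 13.9]
width: 0.273
```

The arm is hard against something: 27 N and no motion. Nothing else stands at its height. The foot's bolt pattern in crop c1 gives the press +y axis at about -2.2°, and the arm is at about -1.7°, so this is the parking stop. I relax, release, rise and check.

Request:
jog_arm:
  plan:
    - [0.2, [-0.03, 0, 0], -0.04]
    - [0.2, [-0.03, 0, 0], -0.04]
    - [0.7, [-0.03, 0, 0], -0.04]
    - [0.7, [-0.03, 0, 0], -0.04]
    - [0.7, [-0.03, 0, 0], -0.04]

```text
t: 20.95
tool_pos: [700.2, 25.3, 222.3]
tcp_rot: [[0.698, -0.716, -0.001], [-0.716, -0.698, -0.001], [0.0, 0.001, -1.0]]
ft_force: [0.1, -0.1, 0.1]
width: 0.703
```

Request:
jog_arm:
  plan:
    - [0.7, [0, 0, -0.1], 0]
    - [0.7, [0, 0, -0.3], 0]
    - [0.7, [0, 0, -0.5], 0]
    - [0.7, [0, 0, -0.7], 0]
    - [0.7, [0, 0, -0.9], 0]

```text
t: 21.45
tool_pos: [700.0, 25.7, 404.4]
tcp_rot: [[0.698, -0.716, -0.0], [-0.716, -0.698, -0.0], [0.0, 0.0, -1.0]]
ft_force: [1.3, 0.7, 0.5]
width: 0.695
```

Request:
jog_arm:
  plan:
    - [0.7, [-0.7, -0.7, 0], 0]
    - [0.7, [-0.7, -0.7, 0], 0]
    - [0.7, [-0.7, -0.7, 0], 0]
    - [0.7, [-0.7, -0.7, 0], 0]
    - [0.7, [-0.7, -0.7, 0], 0]

```text
t: 21.95
tool_pos: [699.9, 233.7, 399.8]
tcp_rot: [[0.707, -0.707, -0.006], [-0.707, -0.707, 0.002], [-0.006, 0.003, -1.0]]
ft_force: [0.8, -0.0, -0.1]
width: 0.699
```

```bash
python3 - <<'E'
from cap import *
s=manip.sense();print(s['t'],s['tool_pos'],s['tcp_rot'][:2],s['ft_force'])
for n in('top','side'):
  c=shot(n,n+'9.png');P,ok,u,v=cloud(c);m=ok&(abs(P[:,2]-334)<8)&(P[:,0]>590)&(P[:,0]<800)&(P[:,1]>-110)&(P[:,1]<-30)
  r=cv2.minAreaRect(P[m,:2].astype(np.float32));print(m.sum(),r,cv2.boxPoints(r).tolist())
  f=c['frame'].reshape(-1,3).astype(int)
  m=ok&(f.max(1)<70)&(abs(P[:,2]-248)<5)&(abs(P[:,0]-700)<30)&(abs(P[:,1]-28)<30);print('post',m.sum(),P[m].mean(0))
  m=ok&(f.max(1)<60)&(P[:,2]>195)&(P[:,2]<235)&(P[:,0]>765)&(P[:,0]<830)&(abs(P[:,1]+70)<40);print('head',m.sum(),P[m].mean(0),P[m].max(0))
c=shot('top');print(cap(c))
a=cv2.imread('pics/top9.png')[100:240,220:380];b=cv2.imread('pics/side9.png')[120:260,180:340]
cv2.imwrite('pics/c9.png',np.hstack([cv2.resize(i,(400,350),interpolation=cv2.INTER_CUBIC) for i in(b,a)]))
E
```

```text
21.95 [699.92152418 233.67841374 399.7574975 ] [[ 0.70745658 -0.70673321 -0.00577579]
 [-0.70673512 -0.70747527  0.00205201]] [ 0.77322366 -0.02627123 -0.08874096]
954 ((696.6026611328125, -69.39764404296875), (42.19277572631836, 168.6036376953125), 88.96314239501953) [[611.932861328125, -88.965087890625], [780.5089111328125, -92.01606750488281], [781.2724609375, -49.8302001953125], [612.6964111328125, -46.77922058105469]]
post 54 [696.80776963  29.29312753 247.94066817]
head 14 [789.91531677 -51.54166065 220.59388232] [799.88639164 -50.13116286 226.06700881]
402 ((698.31689453125, -66.20159912109375), (48.605167388916016, 164.63931274414062), 87.13233184814453) [[614.884521484375, -86.3553466796875], [779.317626953125, -94.59214782714844], [781.749267578125, -46.0478515625], [617.316162109375, -37.81105041503906]]
post 34 [699.36940083  35.58240053 248.20471536]
head 85 [788.17014309 -59.17063969 220.61606718] [811.76881818 -43.42867881 232.37759802]
[([15, 12, 11, 14, 98], [259.7, 198.1], [620.4, 54.8, 135.0], np.float32(1293.7485))]
```

View pics/c9.png

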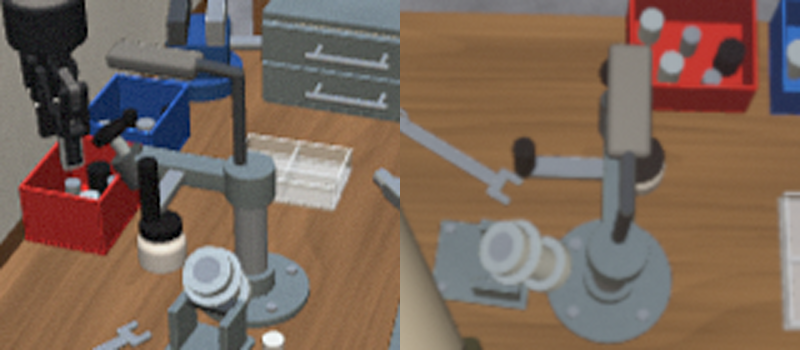

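Request:
jog_arm:
  plan:
    - [0.7, [0, 0, 0], 0]
    - [0.7, [0, 0, 0], 0]
    - [0.7, [0, 0, 0], 0]

```text
t: 22.4
tool_pos: [702.8, 222.9, 403.5]
tcp_rot: [[0.698, -0.716, 0.001], [-0.716, -0.698, -0.0], [0.001, -0.0, -1.0]]
ft_force: [-0.4, -0.1, 0.4]
width: 0.696
```

```bash
python3 -c "
from rig import manip
print(manip.sign_off())"
```

```text
the job is handed in; nothing more can be done
None
```

I swung the press arm over the hub, pressed the plunger to its stop, let it spring back and swung the arm back to its parking stop. The job is handed in at about 22 s of the 72 s allowed; no verdict was reported.

- **Swing to the hub:** I gripped the hand post and turned the arm about 65°. The lamp then measured 83.5° in both views, against 83.5° for the hub.
- **Press:** the tool cannot tilt, so I pressed with the inner finger of the open gripper, moving along the plunger's axis. Force rose steadily to about 12 N, then to 30 N with no further travel, well under the 80 N limit.
- **Cap:** its depth reading is 10.6 mm farther from the top camera than at the start (about 10 mm expected), and it looks flush in the side view.
- **Plunger:** after the press the head measured about 216 mm high, its rest height.
- **Parking:** the arm came up hard, with 27 N and no motion, at about -1° to -3°. That matches the press +y axis I read from the foot bolts (about -2°).

**One disagreement:** the swing from the stop to the hub comes out nearer 85° than the nominal 90°. I took this as the hub and press frames not being exactly square, because nothing else at that height could have blocked the arm.

In the last pictures the gripper is clear of the press. I did not measure the other things on the bench afterwards; those visible in the last crops look unmoved.

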